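Cramp a toy ironing board's sprung leg joint tight in a locking clamp

ROBOT

A 6-joint arm with a two-finger parallel gripper is mounted at the origin on the work surface. World frame = base frame: x ahead of the robot, y to its left, z up, the work surface at z = 0. Lengths are in mm, angles in rad, forces in N, time in s.
With the tool pointing down it reaches from about 275 to 850 mm from the base axis. Payload 19 kg.
Tool frame: the origin (TCP) lies midway between the tips of the shut fingers; the grasp point (between the pads) lies 19 mm behind it (r.tcp_to_grasp is the y of the grasp point in the tool frame, in mm); y points along the fingers, x is the direction in which the jaws open and shut, and the axes are right-handed (so a half turn about y gives the same grasp; the last joint's range is limited). The gripper opens to 85 mm and grips with 20 to 120 N. Pads are 22 mm wide; open, the fingers measure 114 mm over their backs; the gripper's body (76 mm by 85 mm) begins 54 mm behind the grasp point. The pads swing forward as they close: fully open they stand 13 mm farther back than shut.
Start: joints at [0.976, 0.15, 1.437, -0, 1.554, -0.134], TCP at [255.681, 514.993, 231.267] pointing down, gripper open.
Joint ranges: [-2.8, 2.8], [-0.68, 2.1], [0.12, 2.68], [-1.39, 4.53], [0.16, 2.79], [-2.81, 2.81]. Speed limits (rad/s): [1.89, 1.89, 2.22, 3.01, 3.01, 3.01].

INTERFACE

Orientations are given as [roll, pitch, yaw] about the fixed x, y, z axes, in that order (R = Rz(yaw) Ry(pitch) Rx(roll)).
In Python, from workcell import r, cams, hand_in gives the robot as it stands. The module is installed in compiled form; this text tells all that it offers.
- The arm moves only by the tool jog_arm, never from a script. Its argument "targets" is a list of rows, each a list of 7 numbers: the turn, a rotation vector about the world's x, y, z in rad, then the shift along the world's x, y, z in cm, then the opening, from -1 (shut) to 1 (fully open). In form: [[ax, ay, az, tx, ty, tz, hand], ...]. A call has 1 to 8 rows; each row shifts and turns the pose as measured when the row begins; what a row does not reach is not made up. A row lasts 1/10 s, in which the tool goes at most 50 mm and 8.59 degrees, less where a joint would pass 70% of its speed; a pose out of reach is approached as far as the arm can. A call with a gripper value outside its range is refused whole. The fingers move at their own pace and stop on an object; the grip force is fixed at half the most. Time passes only in rows, so rows that do not move let the fingers close. It gives the time, the measured TCP pose, the force and the opening at its end, in the units of the state.
- r.get_obs(): the state, without advancing time (a new reading comes with each control period).
- cams.snapshot(name): name is "scene" or "top"; returns a dict with "frame" (400x640x3 uint8, red, green, blue), "z_map" (400x640 float32, mm along the optical axis (not along the pixel's ray), 0 where there is no reading), "camera_matrix" (3x3 intrinsics, pixels), "rvec" (rotation vector, rad) and "tvec" (3), from world to camera coordinates, as OpenCV has them. Camera axes: x right, y down, z forward; pixel columns grow to the right and rows downward; lengths in mm; the calibration is good to about 2 mm. A picture is of the moment at which its call begins.
- hand_in(): hands the job in, once; it reports no verdict.
Trained networks look in a picture, given as the dict that the camera call returned (one of the last four; its "shot" number tells which), for a name from the list of things; names that differ only in an ending like _2 or _b are one class to them, and where a whole thing is asked for, a point or a joint stands for the part that bears it (a point fixed in the world has none). Each returns a list of dicts, best first, with "score" (0 to 1); they miss things now and then, are a little off and sometimes report something else, mostly with a low value. They report only what shows in the picture. A call takes as long as a camera call. They do not tell look-alikes from the thing itself.
- cams.boxes_of(picture, thing): "rect" ([left, top, right, bottom] in pixels, round what is visible of it).
- cams.outline_of(picture, thing): "mask" (400x640 bool, what is visible of it) and "rect" ([left, top, right, bottom] in pixels, round what is visible of it).
- cams.pinpoint(picture, thing): "at" ([column, row] in pixels: a listed point, or the origin of a listed thing).
The state is a dict: "t": time; "q": joint angles; "qd": joint speeds; "joint_torque": joint torques, N m; "position": TCP position; "tool_rot": TCP orientation; "wrist_force": force on the tool from outside, world axes, zero at the start; "ft_torque": the same for the moment, N m; "width": finger opening in mm.
Only numpy, scipy, OpenCV 4.12 (cv2) and the standard library are available. Lean on these libraries where they do the work, as an engineer would, in place of code of your own. Each camera call takes 0.05 s, during which the arm holds its last target. There are 200 camera calls.

TASK

One leg of the toy ironing board's beech leg frame has worked off its crossbar. Lay the frame flat between the pads of the locking clamp, rubber feet first, crossbar in line with the pads, its sound leg brought gently up against the fixed pad and the joint still as found; squeeze the clamp's handles together until it snaps over centre and has closed the joint, and let it hold on by itself, hands off, for two seconds. Then flick the release lever outward so that the clamp springs open and leaves the tight frame lying flat between its jaws; feel your way and never force the clamp, and leave everything else on the table alone.

Things in the scene. Friction and masses are not known exactly. Their poses are not given: they have to be found in the camera images.
- clamp: steel locking C-clamp (long-nosed locking plier, 235 mm long) bolted to the table, lying flat; its jaws and handles lie 9 to 31 mm above the table. Origin: on the table midway between the pads. x runs from the pads to the handle ends, y towards the fixed side, z up. (x, y) below are mm in this frame. The throat is free from x -8 to 45. Over 35 N from the fingers bends it.
- clamp_pads (a point): point midway between the two rubber pads (18 mm across, facing each other along y), 20 mm above the table, at (0, 0). Open, the pads stand about 70 mm apart and the moving one lies near y -41. A spring opens the jaw when the toggle lets go.
- fixed_pad (a point): face of the fixed pad at (0, 29), 20 mm up. The fixed C arm runs round it at y 41 to 55, x -11 to 50; the fixed handle follows at y 14 to 27 out to x 174, its screw knob to x 189; its mounting block fills x 74 to 170, y 14 to 44. The moving C arm lies at y -46 to -70, x -22 to 50, when open.
- handle_push (a point): point on the outer (-y) face of the moving handle, 18 mm from its end; the handle is a bar 8 mm wide, 11 to 29 mm above the table. Open: near (163, -92), its end slanting 9 mm farther out. Push it +y: the effort rises to some 15 to 20 N as the pad bites (where, depends on how far the joint is open), fades to nothing at dead centre, then it snaps on by itself to a hard stop (to be felt for) and stays locked.
- lever_tail (a point): inner (+y) face of the release lever's tail, 15 mm from its tip, a dark bar 13 to 27 mm above the table standing 36 mm out past the moving handle's end. Locked: near (219, 5), free space on its +y side. Push it -y: some 5 mm of light spring, then 2 to 8 N for about 20 mm until the clamp lets go; handle and lever spring some 60 mm away in -y.
- clamp_link (a joint): angle of the toggle link (rad): about 0 with the clamp open, 0.75 at dead centre, 0.90 locked against its stop
- clamp_lever (a joint): angle of the release lever against the moving handle (rad): 0 at rest, grows as its tail is pushed outward (-y), 0.28 at most; springs back
- frame_leg (a joint): how far the loose leg stands off its shoulder on the crossbar (m): 0 when the joint is tight, 0.0025 to 0.004 at the start. The joint is stiff: it takes about 30 N across the two legs to close it, and it stays where it is left.
- frame_bar (a point): middle of the beech leg frame's crossbar, 15 mm above its underside. Two legs side by side along x, each 130 mm long, 14 wide, 30 high, 30 apart when tight (58 mm wide outside; 60.5 to 62 as found), joined by a bar 14 mm thick, 26 mm from the ends with rubber feet. x along the legs to the feet, y from the loose to the sound leg, z up. 0.1 kg.
- sound_leg (a point): place to hold the frame: middle of the thickness and height of the sound leg (+y, fast to the crossbar), at (-51, 22, 0) mm from frame_bar in the same axes; 14 mm wide, 30 mm high here, with over 30 mm free between it and the other leg
- iron: small steel toy iron with a wooden handle, 85 long, 44 wide, 46 high (mm); a bystander; origin under its middle, on the table
- plant_pot: pink ceramic plant pot with a little plant, 78 across, about 80 high (mm); a bystander; origin under its middle, on the table
- soap_box: card box, 34 x 50 x 70 high (mm); a bystander; origin under its middle, on the table
- ironing_board: beech top of the toy ironing board, lying underside up, 250 x 76 x 24 high (mm); a bystander; origin under its middle, on the table
- basket: blue plastic laundry basket, 130 x 100 x 75 high (mm); a bystander; origin under its middle, on the table
- dolly_peg0: beech dolly peg lying down, 110 long, 16 high (mm); a bystander; origin under its middle, on the table
- dolly_peg1: beech dolly peg lying down, 110 long, 16 high (mm); a bystander; origin under its middle, on the table
- cotton_reel: beech cotton reel, 34 across, 36 high (mm); a bystander; origin under its middle, on the table
Not all that is in view belongs to the job. Leave any green, turquoise or yellow look-alike of the part that bears frame_leg alone.

How it is judged:
By the outcome, as a careful person would: the job done as asked, in the order asked, and still so for the second after the job is handed in, with the robot touching nothing.
It also fails if it takes over 67 s, if anything falls off the work surface, if the arm or the gripper's body presses on something with over 40 N, if the wrist force passes 120 N, or if a joint passes its speed limit or range.

## Working session

There is one attempt and no reset: what is moved stays moved. The work goes in short steps, Python scripts to look and compute and a tool call to move; the robot and the scene stay as the last step left them, time stands still between calls to the robot, and variables do not carry over. Pictures are saved under pics/ and viewed, about 8 in all and at most 12, crops included, and the job is handed in when it is done.

Besides the shell and the picture viewer there is one more tool, called after "Call:" by a JSON object that holds its "method" and its "body". jog_arm: Moves the arm, as the interface text tells. Its arguments: {"type":"object","properties":{"targets":{"type":"array","items":{"type":"array","items":{"type":"number"}}}},"required":["targets"]}

```bash
mkdir -p pics; cat > h.py <<'E'
import numpy as np, cv2
from workcell import r, cams, hand_in
def w(p,u,v,z=None):
    """pixel -> world; on plane z (mm) or by depth map"""
    K=p["camera_matrix"];R=cv2.Rodrigues(np.array(p["rvec"],float))[0];t=np.array(p["tvec"],float).ravel()
    d=np.linalg.inv(K)@[u,v,1.0]; c=-R.T@t; dw=R.T@d
    s=p["z_map"][int(round(v)),int(round(u))] if z is None else (z-c[2])/dw[2]
    return c+s*dw
def cloud(p,mask):
    v,u=np.nonzero(mask&(p["z_map"]>0)); K=p["camera_matrix"];R=cv2.Rodrigues(np.array(p["rvec"],float))[0];t=np.array(p["tvec"],float).ravel()
    z=p["z_map"][v,u]; c=np.stack([u,v,np.ones(len(u))])*z; return ((R.T@(np.linalg.inv(K)@c-t[:,None])).T)
def save(p,n,box=None,k=1):
    im=p["frame"][:,:,::-1]
    if box: im=im[box[1]:box[3],box[0]:box[2]]
    cv2.imwrite(f"pics/{n}.png",cv2.resize(im,None,fx=k,fy=k,interpolation=cv2.INTER_CUBIC))
E
python3 - <<'E'
from h import *
o=r.get_obs(); print(o["t"],o["position"],o["tool_rot"],o["width"],r.tcp_to_grasp)
for n in("top","scene"):
    p=cams.snapshot(n); save(p,n+"0",None,1.25)
    for th in("clamp","clamp_pads","fixed_pad","handle_push","lever_tail","frame_bar","sound_leg"):
        for d in cams.pinpoint(p,th)[:4]:
            u,v=d["at"]; print(n,th,np.round(d["at"]),round(d["score"],2),np.round(w(p,u,v,{"clamp":0,"frame_bar":15,"sound_leg":15}.get(th,20))))
E
```

```text
0.0 [255.57829444 514.82949304 230.70048858] [-1.57062312e+00  1.13378981e-03  1.10999032e+00] 85.31702114152131 -18.700000000000003
top clamp [357. 171.] 0.86 [571.  38.   0.]
top clamp_pads [356. 170.] 0.63 [574.  43.  20.]
top clamp_pads [228. 137.] 0.29 [669. 427.  20.]
top fixed_pad [357. 158.] 0.85 [608.  40.  20.]
top handle_push [417. 195.] 0.68 [ 499. -138.   20.]
top lever_tail [499. 183.] 0.59 [ 538. -381.   20.]
top lever_tail [228. 133.] 0.55 [679. 426.  20.]
top lever_tail [426. 195.] 0.49 [ 500. -165.   20.]
top frame_bar [280. 298.] 0.78 [193. 264.  15.]
top frame_bar [157. 266.] 0.73 [282. 627.  15.]
top frame_bar [296. 177.] 0.58 [550. 222.  15.]
top frame_bar [498. 182.] 0.42 [ 543. -382.   15.]
top sound_leg [401. 240.] 0.95 [365. -92.  15.]
top sound_leg [288. 286.] 0.62 [228. 239.  15.]
top sound_leg [278. 173.] 0.59 [560. 277.  15.]
top sound_leg [168. 252.] 0.58 [322. 596.  15.]
scene clamp [297. 202.] 0.74 [584.  50.   0.]
scene clamp [287. 144.] 0.38 [ 442. -338.    0.]
scene clamp_pads [301. 195.] 0.77 [566.  44.  20.]
scene fixed_pad [292. 201.] 0.78 [609.  63.  20.]
scene fixed_pad [354. 190.] 0.21 [402. 111.  20.]
scene handle_push [296. 167.] 0.47 [ 503. -127.   20.]
scene handle_push [290. 144.] 0.26 [ 445. -303.   20.]
scene lever_tail [286. 164.] 0.35 [ 525. -163.   20.]
scene frame_bar [503. 275.] 0.88 [278. 630.  15.]
scene frame_bar [344. 168.] 0.71 [349. -38.  15.]
scene frame_bar [332. 223.] 0.6 [550. 222.  15.]
scene frame_bar [434. 194.] 0.59 [184. 257.  15.]
scene sound_leg [481. 275.] 0.97 [328. 604.  15.]
scene sound_leg [336. 161.] 0.93 [350. -95.  15.]
scene sound_leg [343. 236.] 0.72 [552. 289.  15.]
scene sound_leg [416. 196.] 0.61 [245. 240.  15.]
```

View pics/top0.png

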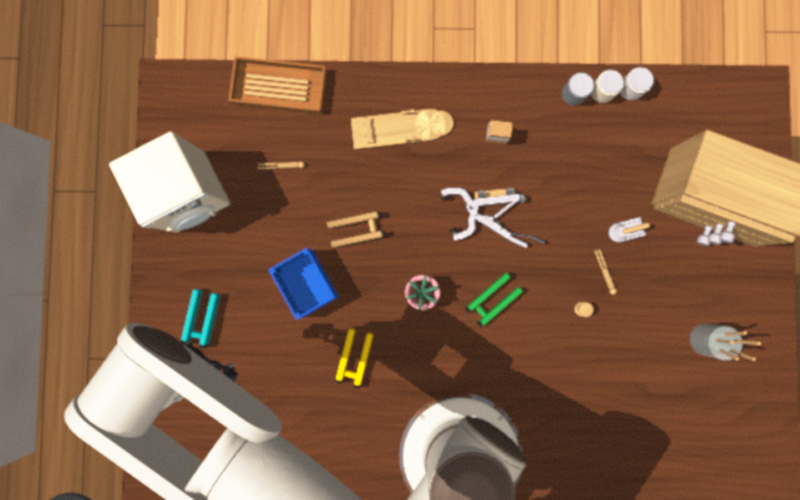

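View pics/scene0.png

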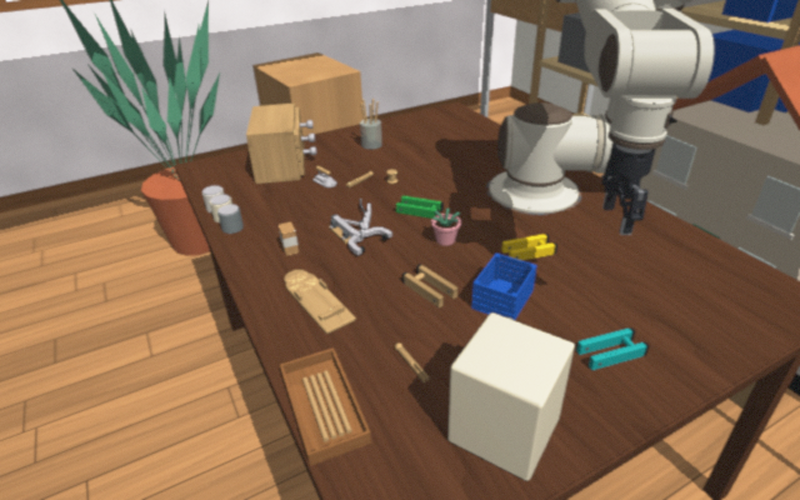

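Frame candidates in the top picture (raw px): beech (284,183), green (396,238), yellow (283,285), turquoise (161,254). I choose the beech one and check it in a crop.

```bash
cat > ortho.py <<'E'
from h import *
# orthographic RGB map at 1 px/mm from both cameras' clouds, image right=-Y, up=+X
def ortho(x0,x1,y0,y1,zmin=4,names=("top",),k=2):
    im=np.zeros(((x1-x0)*k,(y1-y0)*k,3),np.uint8)
    for n in names:
        p=cams.snapshot(n); m=np.ones((400,640),bool); P=cloud(p,m); C=p["frame"][p["z_map"]>0][:, ::-1]
        s=(P[:,0]>x0)&(P[:,0]<x1)&(P[:,1]>y0)&(P[:,1]<y1)&(P[:,2]>zmin)&(P[:,2]<60)
        for q,c in zip(P[s],C[s]): cv2.circle(im,(int((y1-q[1])*k),int((x1-q[0])*k)),2,tuple(int(a) for a in c),-1)
    return im
E
python3 - <<'E'
from ortho import *
p=cams.snapshot("top"); a=p["frame"][140:212,255:445,::-1]
a=cv2.resize(a,None,fx=4,fy=4,interpolation=cv2.INTER_CUBIC)
q=cams.snapshot("scene"); b=q["frame"][150:250,235:385,::-1]
b=cv2.resize(b,(456,304),interpolation=cv2.INTER_CUBIC)
im=np.zeros((600,760,3),np.uint8); im[:288]=a; im[292:596,:456]=b
cv2.imwrite("pics/crop1.png",im)
for n,s in(("top",p),("scene",q)):
  for th in("clamp","frame_bar"):
    for d in cams.outline_of(s,th)[:5]:
        P=cloud(s,d["mask"]); print(n,th,d["rect"],round(d["score"],2),np.round(np.median(P,0)),np.round(np.percentile(P[:,2],[5,50,95])))
E
```

```text
top clamp [355.4, 153.8, 420.5, 194.7] 0.79 [599. -54.  27.] [ 2. 27. 34.]
top frame_bar [375.2, 219.5, 418.0, 258.6] 0.92 [360. -62.  29.] [11. 29. 34.]
top frame_bar [266.4, 264.6, 297.3, 309.5] 0.72 [224. 260.  29.] [19. 29. 34.]
top frame_bar [260.3, 166.8, 308.7, 196.5] 0.68 [531. 247.  28.] [-0. 28. 34.]
top frame_bar [144.8, 230.5, 175.3, 280.3] 0.64 [309. 623.  27.] [ 9. 27. 33.]
top frame_bar [213.6, 133.9, 242.1, 132.8] 0.34 [684. 429.  11.] [ 1. 11. 17.]
scene clamp [261.2, 167.5, 314.4, 201.6] 0.63 [601. -36.  22.] [-1. 22. 30.]
scene frame_bar [463.8, 263.6, 517.0, 295.0] 0.9 [321. 627.  23.] [ 5. 23. 30.]
scene frame_bar [315.8, 157.2, 356.0, 176.3] 0.81 [375. -64.  19.] [ 4. 19. 30.]
scene frame_bar [318.0, 213.4, 362.2, 246.7] 0.77 [539. 264.  21.] [ 3. 21. 30.]
scene frame_bar [286.7, 170.6, 296.5, 182.6] 0.7 [547. -67.  27.] [18. 27. 29.]
scene frame_bar [401.5, 185.1, 446.4, 206.9] 0.59 [233. 265.  20.] [ 4. 20. 30.]
```

View pics/crop1.png

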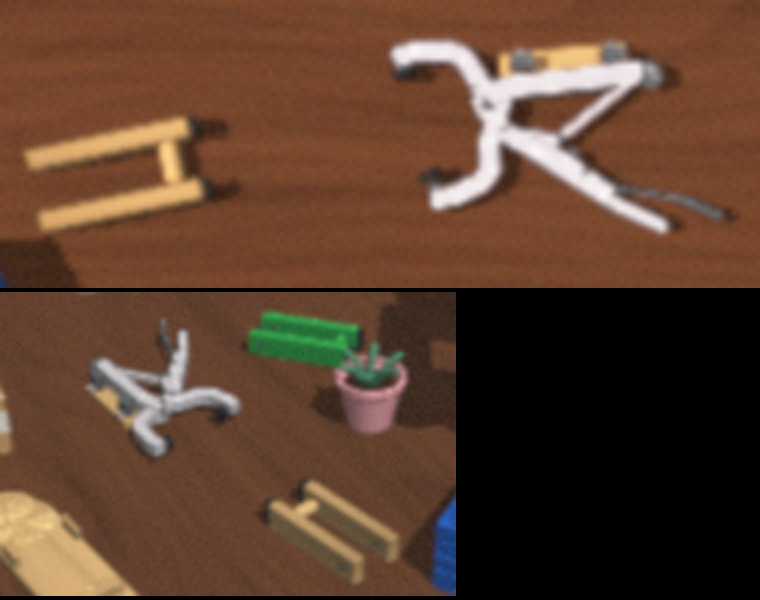

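```bash
cat > fit.py <<'E'
from ortho import *
def up(p,box,k=4):
    """subpixel samples in box: color (hsv) and pixel coords"""
    x0,y0,x1,y1=box; im=p["frame"][y0:y1,x0:x1]
    im=cv2.resize(im,None,fx=k,fy=k,interpolation=cv2.INTER_LINEAR)
    zm=cv2.resize(p["z_map"][y0:y1,x0:x1],None,fx=k,fy=k,interpolation=cv2.INTER_NEAREST)
    v,u=np.indices(im.shape[:2]); return cv2.cvtColor(im,cv2.COLOR_RGB2HSV),x0+(u+.5)/k-.5,y0+(v+.5)/k-.5,zm
def plane(p,u,v,z):
    K=p["camera_matrix"];R=cv2.Rodrigues(np.array(p["rvec"],float))[0];t=np.array(p["tvec"],float).ravel()
    c=-R.T@t; d=R.T@(np.linalg.inv(K)@np.stack([u,v,np.ones(len(u))])); return (c[:,None]+(z-c[2])/d[2]*d).T[:,:2]
def loc(P,x,y,yaw):
    c,s=np.cos(yaw),np.sin(yaw); d=P-[x,y]; return np.stack([d@[c,s],d@[-s,c]],1)
E
cat > a.py <<'E'
from fit import *
p=cams.snapshot("top")
H,u,v,z=up(p,(345,145,450,205))
m=(H[...,1]<60)&(H[...,2]>120)
P=plane(p,u[m],v[m],30); 
yaw=-np.pi/2; x,y=571,40
for i in range(15):
    L=loc(P,x,y,yaw); s=(L[:,0]>80)&(L[:,0]<165)&(L[:,1]>5)&(L[:,1]<36)
    f=np.polyfit(L[s,0],L[s,1],1); yaw+=np.arctan(f[0])
    L=loc(P,x,y,yaw); s=(L[:,0]>80)&(L[:,0]<165)&(L[:,1]>5)&(L[:,1]<36)
    dy=(np.percentile(L[s,1],3)+np.percentile(L[s,1],97))/2-20.5
    s2=L[:,1]>35; s3=L[:,1]<-44
    ex=[L[s2,0].min()+11, L[L[:,1]>5][:,0].max()-189]; 
    dx=np.mean(ex); c,sn=np.cos(yaw),np.sin(yaw); x+=c*dx-sn*dy; y+=sn*dx+c*dy
L=loc(P,x,y,yaw); print("clamp",x,y,yaw+np.pi/2,ex,"fixed C ymax",L[s2,1].max(),"moving xmin",L[L[:,1]<-40][:,0].min(), "moving C y at x<20",np.percentile(L[(L[:,0]<20)&(L[:,1]<-30),1],[1,99]),"handle w",np.percentile(L[s,1],[3,97]),"fixed C y",np.percentile(L[(L[:,0]<25)&(L[:,1]>30),1],[2,98]),"handle end",L[(L[:,1]<-60)&(L[:,0]>100)].max(0),L[(L[:,1]<-60)&(L[:,0]>100)].min(0))
# frame
H,u,v,z=up(p,(255,160,320,203))
Wz=0
m=(H[...,0]<25)&(H[...,2]>115)&(H[...,1]<170)
P=cloud(p,np.ones((400,640),bool)); 
Q=plane(p,u[m],v[m],30); r_=cv2.minAreaRect(Q.astype(np.float32)); print("frame wood rect",r_,m.sum())
P=P[(P[:,2]>22)&(P[:,2]<40)&(P[:,0]>480)&(P[:,0]<620)&(P[:,1]>150)&(P[:,1]<320)]
print("cloud rect",cv2.minAreaRect(P[:,:2].astype(np.float32)),len(P))
q=cams.snapshot("scene")
P=cloud(q,np.ones((400,640),bool));P=P[(P[:,2]>24)&(P[:,2]<40)&(P[:,0]>480)&(P[:,0]<620)&(P[:,1]>150)&(P[:,1]<330)]
print("scene cloud rect",cv2.minAreaRect(P[:,:2].astype(np.float32)),len(P))
for s in(p,q):
  for th in("frame_bar","sound_leg"):
    print([ (np.round(w(s,*d["at"],z=15)[:2],1),round(d["score"],2)) for d in cams.pinpoint(s,th) if abs(w(s,*d["at"],z=15)[0]-550)<40])
E
python3 a.py
```

```text
Traceback (most recent call last):
  File "a.py", line 15, in <module>
    L=loc(P,x,y,yaw); print("clamp",x,y,yaw+np.pi/2,ex,"fixed C ymax",L[s2,1].max(),"moving xmin",L[L[:,1]<-40][:,0].min(), "moving C y at x<20",np.percentile(L[(L[:,0]<20)&(L[:,1]<-30),1],[1,99]),"handle w",np.percentile(L[s,1],[3,97]),"fixed C y",np.percentile(L[(L[:,0]<25)&(L[:,1]>30),1],[2,98]),"handle end",L[(L[:,1]<-60)&(L[:,0]>100)].max(0),L[(L[:,1]<-60)&(L[:,0]>100)].min(0))
                                                                                                                                                 ~~~~~~~~~~~~~^^^^^^^^^^^^^^^^^^^^^^^^^^^^^^^^^^^^^^
IndexError: index -1 is out of bounds for axis 0 with size 0
```

```bash
sed -i 's/yaw=-np.pi\/2; x,y=571,40/yaw=-np.pi\/2+0.13; x,y=572,41/; s/<165)&(L\[:,1\]>5)/<150)\&(L[:,1]>8)/g; s/&(L\[:,1\]<36)/\&(L[:,1]<34)/g; s/L\[L\[:,1\]>5\]/L[L[:,1]>8]/' a.py; sed -i 's/s2=L\[:,1\]>35/s2=(L[:,1]>36)\&(L[:,0]<60)/' a.py; python3 a.py 2>&1 | tail -12
```

```text
clamp 571.8497339064805 40.92420368610301 0.08860347425161885 [np.float64(1.4808542404504017), np.float64(-1.4808542404498723)] fixed C ymax 59.25573697660864 moving xmin 10.692166820794128 moving C y at x<20 [-67.07058348 -49.93428274] handle w [10.77615907 30.22384093] fixed C y [41.17863345 58.56717417] handle end [184.58495459 -60.02634994] [119.15582009 -96.72557549]
frame wood rect ((536.3841552734375, 246.73687744140625), (126.71463012695312, 191.96421813964844), 0.634101152420044) 29511
cloud rect ((530.5093994140625, 254.94284057617188), (61.05149459838867, 129.43507385253906), 12.568585395812988) 437
scene cloud rect ((533.0817260742188, 257.49774169921875), (63.93620681762695, 130.24154663085938), 12.343618392944336) 303
[(array([554.8, 216.5]), 0.78), (array([556.8, 276.3]), 0.42)]
[(array([550.3, 266.9]), 0.89)]
[(array([547.5, 216.4]), 0.95)]
[(array([556.8, 283.6]), 0.81), (array([543.5, 219.3]), 0.2)]
```

```bash
cat > b.py <<'E'
from fit import *
import sys
p=cams.snapshot("top")
def pr(p,pts): return cv2.projectPoints(np.array(pts,float),np.array(p["rvec"],float),np.array(p["tvec"],float),p["camera_matrix"],None)[0][:,0]
def glob(pts,x,y,psi):
    s,c=np.sin(psi),np.cos(psi); return [(x+a*s+b*c,y-a*c+b*s,z) for a,b,z in pts]
def draw(p,box,k,polys):
    im=cv2.resize(p["frame"][box[1]:box[3],box[0]:box[2],::-1],None,fx=k,fy=k,interpolation=cv2.INTER_CUBIC)
    for pts,col in polys:
        q=((pr(p,pts)-box[:2]+.5)*k).astype(np.int32); cv2.polylines(im,[q],True,col,1)
    return im
R=lambda a,b,c,d,z:[(a,c,z),(b,c,z),(b,d,z),(a,d,z)]
C=(571.8,40.9,.089); F=(539,217.5,.218)
cl=[R(-11,50,41,55,31),R(50,174,14,27,31),R(174,189,16,25,25),R(-9,9,29,41,29),R(74,170,14,44,9)]
fr=[R(-91,39,15,29,30),R(-91,39,-33,-19,30),R(-7,7,-19,15,22)]  # rough
fr=[R(-104,26,15,29,30),R(-104,26,-32,-18,30),R(-7,7,-18,15,22)]
polys=[(glob(a,*C),(0,0,255)) for a in cl]+[(glob(a,*F),(255,0,0)) for a in fr]+[(glob([(163,-92,20),(181,-101,20)],*C),(0,180,0))]
a=draw(p,(255,140,445,212),4,polys)
q=cams.snapshot("scene"); b=draw(q,(240,150,380,250),4,polys)[:310]
im=np.zeros((600,760,3),np.uint8); im[:288]=a; im[290:600,:560]=b
cv2.imwrite("pics/ov1.png",im)
E
python3 b.py
```

```text
(no output)
```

View pics/ov1.png

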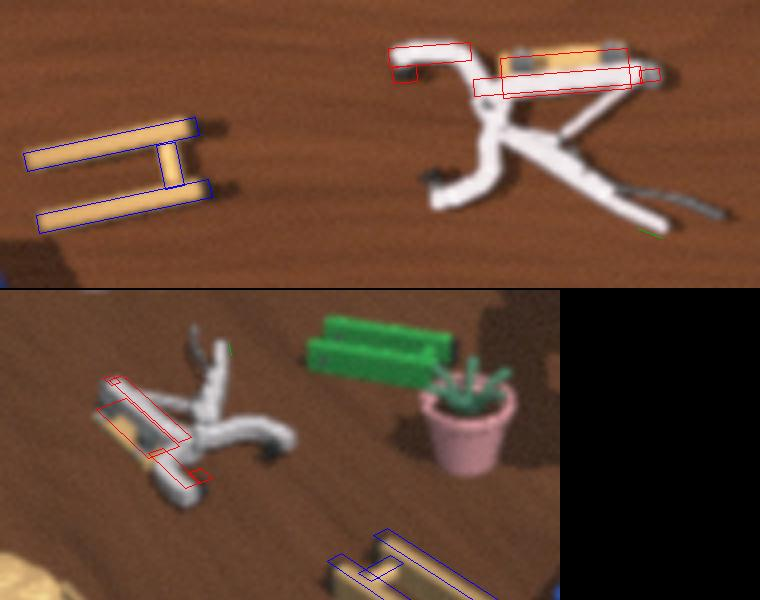

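The overlay shows the fits match: in the top view the frame's feet are at raw px (304,172)/(307,187), and the clamp's C arm and handle outlines line up. The beech frame is confirmed, so I'm moving above its sound leg.

Call:
{"method": "jog_arm", "body": {"targets": [[0, 0, -0.112, 3.7, -3.02, 0, -0.2], [0, 0, -0.112, 3.7, -3.02, 0, -0.2], [0, 0, -0.112, 3.7, -3.02, 0, -0.2], [0, 0, -0.112, 3.7, -3.02, 0, -0.2], [0, 0, -0.112, 3.7, -3.02, 0, -0.2], [0, 0, -0.112, 3.7, -3.02, -1, -0.2], [0, 0, -0.112, 3.7, -3.02, -1, -0.2], [0, 0, -0.112, 3.7, -3.02, -1, -0.2]]}}

```text
t: 2.35
position: [555.5, 268.0, 203.0]
tool_rot: [-1.569, -0.005, 0.19]
wrist_force: [0.2, 0.1, -0.1]
width: 34.4
```

Call:
{"method": "jog_arm", "body": {"targets": [[0, 0, 0.028, -0.35, 0.5, -4.5, -0.2], [0, 0, 0, 0, 0, -4.5, -0.2], [0, 0, 0, 0, 0, -4.5, -0.2], [0, 0, 0, 0, 0, -1, -0.2], [0, 0, 0, 0, 0, 0, -0.2]]}}

```text
t: 2.85
position: [556.6, 267.0, 53.3]
tool_rot: [-1.57, -0.006, 0.206]
wrist_force: [-1.1, 0.1, 0.3]
width: 34.0
```

Call:
{"method": "jog_arm", "body": {"targets": [[0, 0.006, 0.012, -0.45, 0.6, 0, -0.2], [0, 0, 0, 0, 0, 0, -0.2]]}}

```text
t: 3.05
position: [553.1, 274.2, 56.9]
tool_rot: [-1.568, -0.003, 0.219]
wrist_force: [0.3, -0.2, 1.3]
width: 34.1
```

```bash
python3 - <<'E'
from b import *
o=r.get_obs(); print(o["position"],o["tool_rot"])
polys=[(glob(a,540,217,.218),(255,0,0)) for a in fr]
a=draw(p,(250,145,330,205),5,polys); b=draw(q,(305,190,385,260),5,polys)
im=np.zeros((350,800,3),np.uint8); im[:300,:400]=a; im[:,400:]=b; cv2.imwrite("pics/g1.png",im)
E
```

```text
[553.49395362 273.75402054  56.91780195] [-1.56827684 -0.00435952  0.21855089]
```

View pics/g1.png

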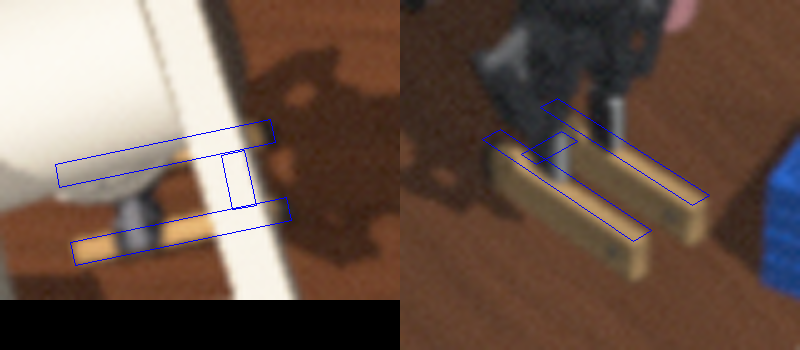

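The scene crop shows the fingers (crop px 550,165 and 605,130) straddling the sound leg. Going down.

Call:
{"method": "jog_arm", "body": {"targets": [[0, 0.003, 0, -0.1, -0.1, -2, -0.2], [0, 0, 0, 0, 0, -1, -0.2], [0, 0, 0, 0, 0, -0.8, -0.2], [0, 0, 0, 0, 0, 0, -0.2]]}}

```text
t: 3.55
position: [554.4, 273.7, 22.0]
tool_rot: [-1.567, -0.008, 0.219]
wrist_force: [0.4, 0.1, -0.5]
width: 34.2
```

Call:
{"method": "jog_arm", "body": {"targets": [[0, 0.004, 0, -0.15, -0.05, -0.9, -0.2], [0, 0.003, 0, 0, 0, -0.6, -0.2], [0, 0, 0, 0, 0, 0, -0.2]]}}

```text
t: 3.85
position: [553.3, 273.4, 6.9]
tool_rot: [-1.565, -0.002, 0.219]
wrist_force: [0.3, 0.5, -0.5]
width: 34.3
```

Call:
{"method": "jog_arm", "body": {"targets": [[0, 0, 0, 0, 0, 0, -0.5], [0, 0, 0, 0, 0, 0, -0.7], [0, 0, 0, 0, 0, 0, -0.8], [0, 0, 0, 0, 0, 0, -1], [0, 0, 0, 0, 0, 0, -1]]}}

```text
t: 4.35
position: [553.6, 273.5, 7.4]
tool_rot: [-1.565, -0.002, 0.219]
wrist_force: [0.5, 0.3, -0.7]
width: 13.1
```

Call:
{"method": "jog_arm", "body": {"targets": [[0, 0, 0, 0, 0, 1.5, -1], [0, 0, 0, 0, 0, 2, -1], [0, 0, -0.04, 0.8, -3, 0, -1], [0, 0, -0.04, 0.8, -3, 0, -1], [0, 0, -0.05, 0.8, -3, 0, -1], [0, 0, 0, 0, 0, 0, -1]]}}

```text
t: 4.95
position: [578.9, 181.6, 50.2]
tool_rot: [-1.565, -0.007, 0.087]
wrist_force: [0.1, -0.0, -1.0]
width: 12.3
```

Call:
{"method": "jog_arm", "body": {"targets": [[0, 0.005, 0, 0.05, 0.2, -2, -1], [0, 0, 0, 0, 0.1, -1.5, -1], [0, 0, 0, 0, 0, -0.4, -1], [0, 0, 0, 0, 0, 0, -1]]}}

```text
t: 5.35
position: [579.3, 185.9, 10.1]
tool_rot: [-1.564, -0.002, 0.088]
wrist_force: [0.3, 0.5, -1.2]
width: 13.0
```

```bash
cat > c.py <<'E'
from b import *
import sys
o=r.get_obs(); T=o["position"]; psi=o["tool_rot"][2]; print(o["t"],np.round(T,1),psi)
off=np.array([1.3,1.3]); s_,c_=np.sin(psi),np.cos(psi)
F=(T[0]-off[0]+51*s_-22*c_, T[1]-off[1]-51*c_-22*s_, psi)
h=T[2]-7.4
frp=[[(a,b_,z+h) for a,b_,z in x] for x in fr]
polys=[(glob(a,*F),(255,0,0)) for a in frp]+[(glob(a,*C),(0,0,255)) for a in cl]
a=draw(p,(280,140,400,215),5,polys); b=draw(q,(265,165,365,235),5,polys)
im=np.zeros((375,1100,3),np.uint8); im[:,:600]=a; im[:350,600:]=b; cv2.imwrite("pics/%s.png"%sys.argv[1],im[:,:].copy() if 0 else cv2.resize(im,(800,273),interpolation=cv2.INTER_AREA))
L=loc(np.array([F[:2]]),C[0],C[1],C[2]-np.pi/2); print("frame bar in clamp",L)
for n,s in(("top",p),("scene",q)):
    P=cloud(s,np.ones((400,640),bool)); P=P[(P[:,2]>h+24)&(P[:,2]<h+36)]
    L=loc(P[:,:2],F[0],F[1],psi-np.pi/2); k=(abs(L[:,1])<45)&(L[:,0]>-110)&(L[:,0]<34); 
    for lab,m in(("sound",k&(L[:,1]>10)&(L[:,1]<35)),("loose",k&(L[:,1]<-12)&(L[:,1]>-40))):
        if m.sum()>8: print(n,lab,m.sum(),"x",np.round(np.percentile(L[m,0],[1,99]),1),"y",np.round(np.percentile(L[m,1],[3,97]),1),"slope",np.round(np.polyfit(L[m,0],L[m,1],1)[0],3))
E
python3 c.py g2
```

```text
5.45 [579.7 185.9  11. ] 0.08782065898835911
frame bar in clamp [[-91.54047279  -2.72510608]]
top loose 131 x [-102.     7.2] y [-31.5 -18. ] slope 0.001
scene sound 81 x [-106.4   11.2] y [12.4 32.2] slope -0.043
scene loose 73 x [-107.1  -37.9] y [-28.3 -14.7] slope 0.013
```

View pics/g2.png

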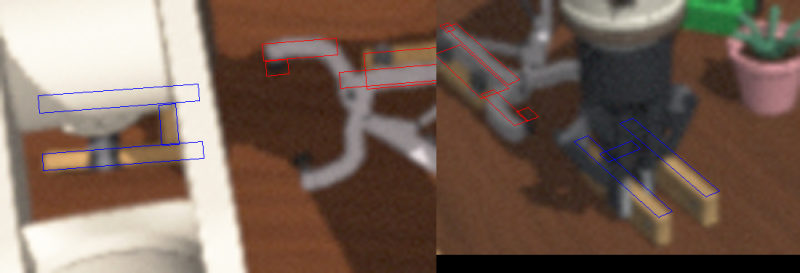

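Call:
{"method": "jog_arm", "body": {"targets": [[0, 0, 0, 0.1, -2.5, 0, -1], [0, 0, 0, 0.1, -2.5, 0, -1], [0, 0.002, 0, 0, 0, 0, -1]]}}

```text
t: 5.75
position: [582.0, 136.1, 12.2]
tool_rot: [-1.564, -0.003, 0.091]
wrist_force: [0.8, 0.6, -1.0]
width: 13.2
```

Call:
{"method": "jog_arm", "body": {"targets": [[0, 0, 0, 0.12, -1, -0.1, -1], [0, 0, 0, 0.1, -1, -0.1, -1], [0, 0, 0, 0.05, -1, 0, -1], [0, 0, 0, 0, 0, 0, -1]]}}

```text
t: 6.15
position: [585.4, 104.7, 11.1]
tool_rot: [-1.563, -0.005, 0.092]
wrist_force: [0.9, -0.4, -0.8]
width: 12.8
```

Call:
{"method": "jog_arm", "body": {"targets": [[0, 0.003, 0, 0.05, -0.9, -0.1, -1], [0, 0, -0.003, 0, 0, -0.15, -1], [0, 0, 0, 0, 0, 0, -1]]}}

```text
t: 6.45
position: [586.3, 95.0, 8.5]
tool_rot: [-1.563, -0.002, 0.089]
wrist_force: [0.8, 0.9, -0.9]
width: 12.8
```

```bash
python3 c.py g3
```

```text
6.55 [586.3  95.2   8.7] 0.08930164309194555
frame bar in clamp [[-0.63952622 -4.16968711]]
top loose 157 x [-101.6   16.7] y [-35.9 -18.1] slope -0.016
scene sound 79 x [-107.6   14.5] y [15.  32.5] slope -0.022
scene loose 61 x [-105.   -35.7] y [-28.2 -14.9] slope -0.027
```

View pics/g3.png

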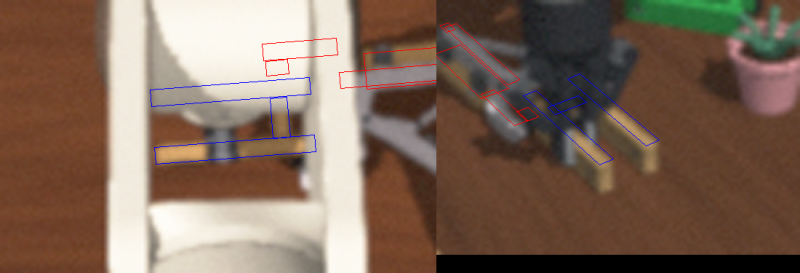

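Call:
{"method": "jog_arm", "body": {"targets": [[0, 0, 0, 0.15, -0.02, -0.1, -1], [0, 0, 0, 0.1, 0, 0, -1], [0, 0, 0, 0.1, 0, 0, -1]]}}

```text
t: 6.85
position: [589.7, 95.6, 7.5]
tool_rot: [-1.563, -0.001, 0.09]
wrist_force: [0.5, -1.4, -1.9]
width: 12.7
```

Call:
{"method": "jog_arm", "body": {"targets": [[0, 0, 0, 0.1, -0.05, 0, -1]]}}

```text
t: 6.95
position: [590.7, 95.2, 7.4]
tool_rot: [-1.563, -0.001, 0.09]
wrist_force: [-0.2, -0.2, -1.5]
width: 13.0
```

Call:
{"method": "jog_arm", "body": {"targets": [[0, 0, 0, 0.1, 0, 0, -1]]}}

```text
t: 7.05
position: [591.8, 95.3, 7.4]
tool_rot: [-1.563, -0.001, 0.09]
wrist_force: [-0.0, -0.6, -1.0]
width: 12.5
```

Call:
{"method": "jog_arm", "body": {"targets": [[0, 0, 0, 0.08, 0, 0, -1]]}}

```text
t: 7.15
position: [592.7, 95.3, 7.4]
tool_rot: [-1.563, -0.001, 0.09]
wrist_force: [-0.1, 0.9, -0.7]
width: 12.8
```

Call:
{"method": "jog_arm", "body": {"targets": [[0, 0, 0, 0.08, 0, 0, -1]]}}

```text
t: 7.25
position: [593.5, 95.3, 7.4]
tool_rot: [-1.563, -0.001, 0.09]
wrist_force: [-4.0, 0.7, -1.2]
width: 13.0
```

Call:
{"method": "jog_arm", "body": {"targets": [[0, 0, 0, 0, 0, 0, -1], [0, 0, 0, 0, 0, 0, -0.4], [0, 0, 0, 0, 0, 0, -0.25], [0, 0, 0, 0, 0, 0, -0.25]]}}

```text
t: 7.65
position: [593.7, 95.3, 7.6]
tool_rot: [-1.563, -0.001, 0.09]
wrist_force: [0.6, -0.8, 0.3]
width: 32.1
```

Call:
{"method": "jog_arm", "body": {"targets": [[0, 0, 0, 0, 0, 1.5, -0.25], [0, 0, 0, 0, 0, 3, -0.25], [0, 0, 0, 0, 0, 4, -0.25], [0, 0, -0.14, -1.5, -3, 2, -1], [0, 0, -0.14, -2, -4, 1, -1], [0, 0, -0.14, -2, -4, 0, -1], [0, 0, -0.14, -2, -4, 0, -1], [0, 0, -0.14, -2, -4, 0, -1]]}}

```text
t: 8.45
position: [496.6, -96.4, 135.8]
tool_rot: [-1.559, -0.009, -0.626]
wrist_force: [1.9, -0.3, -0.8]
width: -0.1
```

```bash
cat > d.py <<'E'
from b import *
import sys
o=r.get_obs(); print(o["t"],np.round(o["position"],1),np.round(o["tool_rot"],3))
# frame cloud in clamp coords (top)
a=cv2.resize(p["frame"][145:205,310:450,::-1],None,fx=5,fy=5,interpolation=cv2.INTER_CUBIC); b=cv2.resize(q["frame"][150:220,250:350,::-1],None,fx=4,fy=4,interpolation=cv2.INTER_CUBIC)
im=np.zeros((582,700,3),np.uint8); im[:300]=a; im[302:582,:400]=b; cv2.imwrite("pics/%s.png"%sys.argv[1],im)
for n,s in(("top",p),("scene",q)):
    P=cloud(s,np.ones((400,640),bool)); P=P[(P[:,2]>24)&(P[:,2]<37)]; L=loc(P[:,:2],C[0],C[1],C[2]-np.pi/2)
    k=(L[:,0]>-125)&(L[:,0]<-30)
    for lab,m in(("sound",k&(L[:,1]>5)&(L[:,1]<40)),("loose",k&(L[:,1]<-10)&(L[:,1]>-45))):
        if m.sum()>8: print(n,lab,m.sum(),"x",np.round(np.percentile(L[m,0],[1,99]),1),"y",np.round(np.percentile(L[m,1],[3,97]),1),"slope",np.round(np.polyfit(L[m,0],L[m,1],1)[0],3))
E
python3 d.py g4
```

```text
8.55 [495.7 -99.  135.8] [-1.561 -0.009 -0.63 ]
top sound 117 x [-103.9  -32.2] y [18.4 31.4] slope -0.002
top loose 114 x [-101.6  -30.8] y [-28.1 -14.9] slope 0.002
scene sound 70 x [-105.5  -32.3] y [20.7 34.8] slope -0.037
scene loose 68 x [-105.6  -30.7] y [-24.7 -12. ] slope -0.0
```

View pics/g4.png

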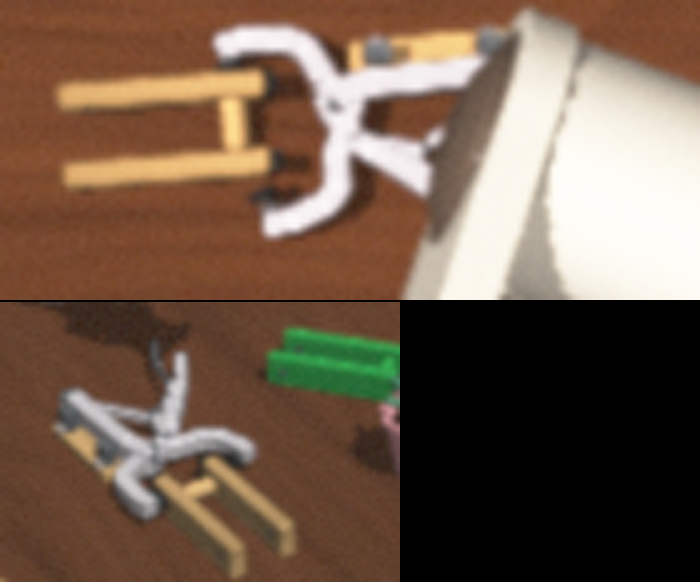

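The picture shows the frame between the pads: bar at crop px (233,122), in line with the fixed pad at about (230,62), and sound leg against it. Next, the handle.

Call:
{"method": "jog_arm", "body": {"targets": [[0, 0, -0.137, -0.4, -0.4, 0, -1], [0, 0, -0.137, -0.4, -0.4, 0, -1], [0, 0, -0.137, -0.4, -0.4, 0, -1], [0, 0, -0.137, -0.4, -0.4, 0, -1], [0, 0, -0.137, -0.4, -0.4, -1, -1], [0, 0, -0.137, -0.4, -0.4, -2, -1], [0, 0, -0.137, 0, 0, -2, -1], [0, 0, -0.137, 0, 0, -1, -1]]}}

```text
t: 9.35
position: [473.0, -124.5, 85.1]
tool_rot: [-1.55, -0.017, -1.764]
wrist_force: [-0.4, -0.4, -0.3]
width: -0.0
```

Call:
{"method": "jog_arm", "body": {"targets": [[0.015, 0, 0.03, 0, 0, -3, -1], [0, 0, 0, 0, 0, -2.5, -1], [0, 0, 0, 0, 0, -1.5, -1], [0, 0, 0, 0, 0, -0.4, -1], [0, 0, 0, 0, 0, 0, -1]]}}

```text
t: 9.85
position: [474.8, -123.5, 12.6]
tool_rot: [-1.549, -0.002, -1.737]
wrist_force: [-0.5, 0.9, -0.3]
width: 0.2
```

Call:
{"method": "jog_arm", "body": {"targets": [[0, 0, 0, 0.5, 0.04, 0, -1], [0, 0, 0, 0.4, 0.04, 0, -1]]}}

```text
t: 10.05
position: [485.2, -122.9, 14.7]
tool_rot: [-1.547, -0.002, -1.737]
wrist_force: [0.5, -0.4, -0.1]
width: -0.3
```

Call:
{"method": "jog_arm", "body": {"targets": [[0, 0, 0, 0.4, 0.04, 0, -1]]}}

```text
t: 10.15
position: [490.1, -122.5, 15.6]
tool_rot: [-1.545, -0.003, -1.736]
wrist_force: [-0.1, 0.2, 0.4]
width: -0.1
```

Call:
{"method": "jog_arm", "body": {"targets": [[0, 0, 0, 0.4, 0.04, 0, -1]]}}

```text
t: 10.25
position: [494.0, -122.1, 15.9]
tool_rot: [-1.546, -0.003, -1.736]
wrist_force: [-9.0, -1.4, 1.6]
width: 0.2
```

Call:
{"method": "jog_arm", "body": {"targets": [[0, 0, 0, 0.3, 0.03, -0.1, -1]]}}

```text
t: 10.35
position: [497.0, -121.8, 15.1]
tool_rot: [-1.547, -0.003, -1.736]
wrist_force: [-8.0, -0.9, 3.4]
width: 0.2
```

Call:
{"method": "jog_arm", "body": {"targets": [[0, 0, 0, 0.3, 0.03, -0.1, -1]]}}

```text
t: 10.45
position: [499.7, -121.4, 14.3]
tool_rot: [-1.549, -0.004, -1.736]
wrist_force: [-7.9, -0.0, 3.8]
width: 0.3
```

Call:
{"method": "jog_arm", "body": {"targets": [[0, 0, 0, 0.4, 0.03, -0.1, -1], [0, 0, 0, 0.4, 0.03, 0, -1]]}}

```text
t: 10.65
position: [506.9, -120.7, 13.2]
tool_rot: [-1.552, -0.004, -1.735]
wrist_force: [-7.9, -2.3, 1.3]
width: 0.1
```

Call:
{"method": "jog_arm", "body": {"targets": [[0, 0, 0.015, 0.4, 0.03, 0, -1], [0, 0, 0.015, 0.4, 0.03, 0, -1], [0, 0, 0.015, 0.4, 0.03, 0, -1]]}}

```text
t: 10.95
position: [516.5, -120.1, 12.8]
tool_rot: [-1.561, -0.006, -1.689]
wrist_force: [-16.2, -4.1, 5.0]
width: -0.0
```

Call:
{"method": "jog_arm", "body": {"targets": [[0, 0, 0.015, 0.4, 0.03, -0.1, -1], [0, 0, 0.015, 0.4, 0.03, 0, -1]]}}

```text
t: 11.15
position: [522.2, -119.9, 11.6]
tool_rot: [-1.568, -0.007, -1.657]
wrist_force: [-14.6, -6.3, 5.2]
width: 0.0
```

Call:
{"method": "jog_arm", "body": {"targets": [[0, 0, 0.015, 0.4, 0.03, 0, -1], [0, 0, 0.015, 0.4, 0.03, 0, -1]]}}

```text
t: 11.35
position: [528.2, -120.1, 11.5]
tool_rot: [-1.574, -0.008, -1.626]
wrist_force: [-11.3, -6.6, 3.5]
width: -0.2
```

Call:
{"method": "jog_arm", "body": {"targets": [[0, 0, 0, 0.4, 0.05, 0, -1], [0, 0, 0, 0.4, 0.05, 0, -1]]}}

```text
t: 11.55
position: [535.3, -120.0, 11.4]
tool_rot: [-1.578, -0.01, -1.625]
wrist_force: [-5.7, -3.2, 1.6]
width: 0.1
```

Call:
{"method": "jog_arm", "body": {"targets": [[0, 0, 0, 0.4, 0.05, 0, -1], [0, 0, 0, 0.4, 0.05, 0, -1]]}}

```text
t: 11.75
position: [543.8, -119.2, 11.7]
tool_rot: [-1.579, -0.01, -1.625]
wrist_force: [-0.6, 0.2, -0.2]
width: 0.1
```

Call:
{"method": "jog_arm", "body": {"targets": [[0, 0, 0, 0.3, 0.05, 0, -1]]}}

```text
t: 11.85
position: [547.4, -118.6, 11.9]
tool_rot: [-1.579, -0.01, -1.625]
wrist_force: [0.4, -1.4, -0.3]
width: 0.1
```

Call:
{"method": "jog_arm", "body": {"targets": [[0, 0, 0, 0.3, 0.05, 0, -1]]}}

```text
t: 11.95
position: [550.6, -118.1, 11.9]
tool_rot: [-1.579, -0.01, -1.625]
wrist_force: [-14.1, -5.1, 0.6]
width: -0.1
```

Call:
{"method": "jog_arm", "body": {"targets": [[0, 0, 0, 0.05, 0, 0, -1]]}}

```text
t: 12.05
position: [550.4, -118.1, 11.7]
tool_rot: [-1.581, -0.011, -1.625]
wrist_force: [-11.6, -3.7, 6.7]
width: 0.0
```

Call:
{"method": "jog_arm", "body": {"targets": [[0, 0, 0, -0.3, 0, 0, -1], [0, 0, 0, -0.5, 0, 0, -1], [0, 0, 0, -2, 0, 0, -1], [0, 0, 0, -1, 0, 0, -1]]}}

```text
t: 12.45
position: [512.2, -117.8, 11.6]
tool_rot: [-1.581, -0.011, -1.624]
wrist_force: [0.3, 0.6, -0.4]
width: -0.0
```

```bash
python3 d.py g5; python3 - <<'E'
from h import *
p=cams.snapshot("top");q=cams.snapshot("scene")
for n,s in(("top",p),("scene",q)):
  for th in("lever_tail","handle_push"): print(n,th,[(np.round(d["at"]),round(d["score"],2),np.round(w(s,*d["at"],z=20)[:2])) for d in cams.pinpoint(s,th)[:3]])
E
```

```text
12.55 [ 512.7 -118.    12. ] [-1.58  -0.011 -1.624]
top sound 121 x [-103.4  -32.3] y [21.  36.5] slope -0.083
top loose 104 x [-106.9  -30.4] y [-21.6 -10.5] slope -0.032
scene sound 64 x [-105.1  -35.1] y [24.7 39.6] slope -0.067
scene loose 38 x [-109.5  -31.5] y [-19.4 -10.9] slope -0.033
top lever_tail [(array([398., 109.]), 0.46, array([758., -81.]))]
top handle_push []
scene lever_tail [(array([268., 168.]), 0.64, array([ 594., -173.]))]
scene handle_push [(array([278., 170.]), 0.52, array([ 567., -142.])), (array([258., 146.]), 0.38, array([ 561., -354.]))]
```

View pics/g5.png

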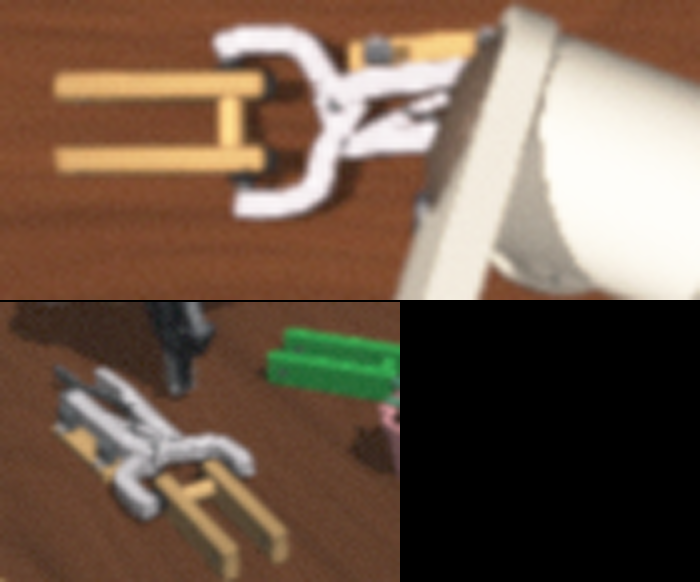

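Locked: the jaws are closed, the joint looks tight (legs about 44.7 mm apart centre to centre, 44 when tight), and the lever tail in the scene crop is at (65,378). I'm lifting off and moving over to the lever's +y side while the clamp holds by itself.

Call:
{"method": "jog_arm", "body": {"targets": [[0, 0, 0, -0.5, 0, 2, -1], [0, 0, 0, 0, 0, 4, -1], [0, 0, 0.07, 0, 0, 4, -1], [0, 0.01, 0.07, 3.5, -1.9, 0, -1], [0, 0, 0, 4, -2, 0, -1], [0, 0, 0, 3.5, -1.9, 0, -1], [0, 0, 0, 0, 0, 0, -1], [0, 0, 0, 0, 0, 0, -1]]}}

```text
t: 13.65
position: [623.8, -177.5, 116.8]
tool_rot: [-1.589, -0.012, -1.477]
wrist_force: [-0.7, 0.0, 0.3]
width: 0.0
```

Call:
{"method": "jog_arm", "body": {"targets": [[0, 0, 0, 0, 0, 0, -1], [0, 0, 0, 0, 0, 0, -1], [0, 0, 0, 0, 0, 0, -1], [0, 0, 0, 0, 0, 0, -1], [0, 0, 0, 0, 0, 0, -1], [0, 0, 0, 0, 0, 0, -1], [0, 0, 0, 0, 0, 0, -1], [0, 0, 0, 0, 0, 0, -1]]}}

```text
t: 14.45
position: [621.7, -175.8, 117.7]
tool_rot: [-1.589, -0.012, -1.476]
wrist_force: [-0.1, 0.2, -0.5]
width: -0.0
```

Call:
{"method": "jog_arm", "body": {"targets": [[0, 0, 0, 0, 0, 0, -1], [0, 0, 0, 0, 0, 0, -1], [0, 0, 0, 0, 0, 0, -1], [0, 0, 0, 0, 0, 0, -1], [0, 0, 0, 0, 0, 0, -1], [0, 0, 0, 0, 0, 0, -1], [0, 0, 0, 0, 0, 0, -1], [0, 0, 0, 0, 0, 0, -1]]}}

```text
t: 15.25
position: [621.7, -175.8, 117.5]
tool_rot: [-1.589, -0.012, -1.476]
wrist_force: [0.2, -1.0, 0.5]
width: 0.1
```

```bash
python3 - <<'E'
from b import *
o=r.get_obs(); print(o["t"],o["position"],o["tool_rot"])
C2=(575.0,42.,.089)
cl=[R(-11,50,41,55,31),R(50,174,14,27,31),R(174,189,16,25,25),R(208,237,17,39,20),R(204,234,4,6,27)]
polys=[(glob(a,*C2),(0,0,255)) for a in cl]
b=draw(q,(225,140,325,205),6,polys); cv2.imwrite("pics/l1.png",b)
E
```

```text
15.35 [ 621.74340322 -175.80669521  117.55793578] [-1.58903251 -0.01213218 -1.47580103]
```

View pics/l1.png

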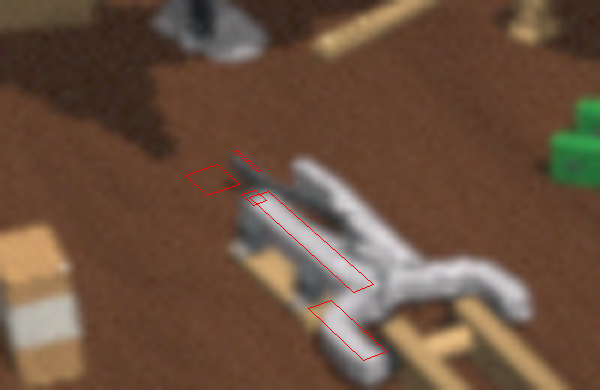

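Call:
{"method": "jog_arm", "body": {"targets": [[0.018, 0.012, 0, 0.2, 0, -3.5, -1], [0, 0, 0, 0, 0, -3.5, -1], [0, 0, 0, 0, 0, -2.5, -1], [0, 0, 0, 0, 0, -0.8, -1], [0, 0, 0, 0, 0, 0, -1]]}}

```text
t: 15.85
position: [624.4, -176.0, 13.2]
tool_rot: [-1.596, 0.006, -1.476]
wrist_force: [0.4, 0.5, 0.5]
width: 0.3
```

Call:
{"method": "jog_arm", "body": {"targets": [[0, 0, 0, -0.5, -0.04, -0.1, -1], [0, 0, 0, -0.4, -0.04, 0, -1]]}}

```text
t: 16.05
position: [615.9, -177.1, 14.2]
tool_rot: [-1.595, 0.005, -1.475]
wrist_force: [-1.3, -0.1, 0.4]
width: 0.1
```

Call:
{"method": "jog_arm", "body": {"targets": [[0, 0, 0, -0.3, -0.04, 0, -1], [0, 0, 0, -0.3, -0.04, 0, -1]]}}

```text
t: 16.25
position: [610.2, -178.3, 16.4]
tool_rot: [-1.592, 0.003, -1.475]
wrist_force: [2.3, 0.1, -1.1]
width: -0.1
```

Call:
{"method": "jog_arm", "body": {"targets": [[0, 0, 0, -0.4, -0.04, 0, -1], [0, 0, 0, -0.4, -0.04, 0, -1]]}}

```text
t: 16.45
position: [602.2, -179.5, 17.5]
tool_rot: [-1.589, 0.002, -1.475]
wrist_force: [3.9, -0.7, -1.5]
width: 0.1
```

Call:
{"method": "jog_arm", "body": {"targets": [[0, 0, 0, -0.4, -0.04, 0, -1], [0, 0, 0, -0.4, -0.04, 0, -1]]}}

```text
t: 16.65
position: [593.8, -180.6, 17.9]
tool_rot: [-1.588, 0.002, -1.476]
wrist_force: [2.9, -1.3, -1.5]
width: -0.0
```

Call:
{"method": "jog_arm", "body": {"targets": [[0, 0, 0, -0.4, -0.04, -0.25, -1], [0, 0, 0, -0.4, -0.04, -0.15, -1]]}}

```text
t: 16.85
position: [585.3, -181.5, 14.1]
tool_rot: [-1.588, 0.002, -1.476]
wrist_force: [1.4, -1.4, 0.8]
width: -0.3
```

Call:
{"method": "jog_arm", "body": {"targets": [[0, 0, 0, -0.4, -0.04, -0.1, -1]]}}

```text
t: 16.95
position: [580.8, -181.9, 12.9]
tool_rot: [-1.588, 0.002, -1.476]
wrist_force: [0.6, -0.4, 0.3]
width: 0.1
```

Call:
{"method": "jog_arm", "body": {"targets": [[0, 0, 0, -0.4, -0.04, -0.1, -1]]}}

```text
t: 17.05
position: [576.2, -182.2, 11.6]
tool_rot: [-1.589, 0.002, -1.475]
wrist_force: [0.6, -0.2, -0.2]
width: 0.1
```

Call:
{"method": "jog_arm", "body": {"targets": [[0, 0, 0, -0.4, -0.04, -0.1, -1]]}}

```text
t: 17.15
position: [571.5, -182.5, 10.3]
tool_rot: [-1.589, 0.002, -1.475]
wrist_force: [0.3, 0.2, -0.3]
width: -0.5
```

Force gone, so it looks released. I'm lifting clear and checking.

Call:
{"method": "jog_arm", "body": {"targets": [[0, 0, 0, 0.5, 0, 2, -1], [0, 0, 0, 0, 0, 4, -1], [0, 0, 0, 0, 0, 5, -1], [0, 0, 0, -2, -4, 3, -1], [0, 0, 0, -2, -4, 1, -1], [0, 0, 0, -2, -4, 0, -1], [0, 0, 0, -2, -4, 0, -1], [0, 0, 0, 0, 0, 0, -1]]}}

```text
t: 17.95
position: [490.2, -342.9, 162.5]
tool_rot: [-1.595, 0.003, -1.472]
wrist_force: [-0.1, 0.1, -0.5]
width: -0.1
```

```bash
python3 d.py e1
```

```text
18.05 [ 491.9 -339.7  162.3] [-1.595  0.004 -1.47 ]
top sound 117 x [-103.7  -32.1] y [19.9 33.3] slope -0.014
top loose 120 x [-104.4  -30.4] y [-23.6 -10.9] slope -0.03
scene sound 70 x [-107.4  -33.7] y [24.6 37.7] slope -0.035
scene loose 47 x [-109.2  -32.3] y [-21.5 -10.6] slope -0.007
```

View pics/e1.png

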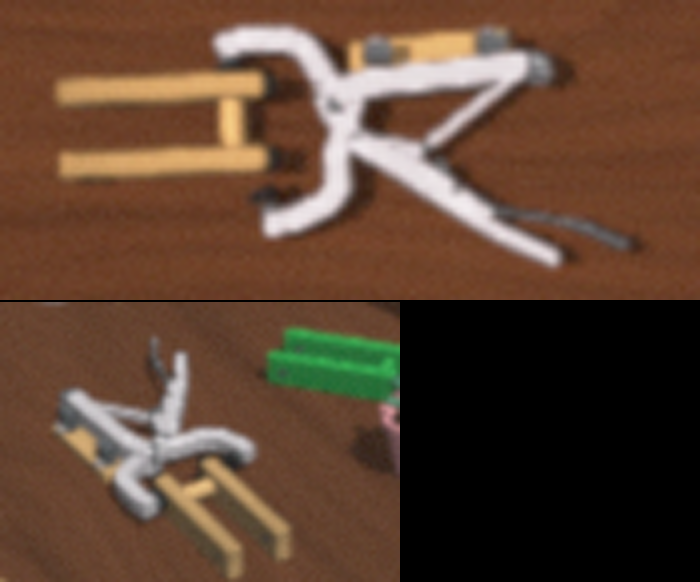

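The clamp is open, handle end at crop px (558,258). The frame lies flat between the jaws, and its legs are 43.8 mm apart centre to centre (46.4 before), so the joint is tight. Handing in.

```bash
python3 -c "
from h import *
hand_in()"
```

```text
the job is handed in; nothing more can be done
```

The job is done and handed in, with the robot's clock at about 18 s of the 67 s allowed. `hand_in()` gives no verdict, so the result below rests on my own checks.

- **Placing:** I laid the beech frame feet first between the pads and brought its sound leg up to the fixed pad with about 4 N. The crossbar stood in line with the pads.
- **Clamping:** I pushed the handle over centre. The effort peaked at about 16 N, faded, then snapped on to a hard stop, which I felt at about 14 N. The clamp then held by itself, untouched, for about 3.7 s.
- **Release:** I pushed the lever tail outward, with readings up to about 4 N. The clamp sprang open and I backed the arm clear.

**Last checks:**
- The last picture shows the clamp open, the arm clear and the frame lying flat between the jaws.
- From the top camera, the legs now measure 43.8 mm apart centre to centre. They measured 46.4 mm before clamping, and a tight joint is 44 mm.
- The frame turned a few degrees while being squeezed and still lies about 1–2° off the clamp's axis.
- The two cameras disagreed by 2–4 mm throughout. Felt contact with the fixed pad came 2.7 mm past the position I had computed, so I went by contact there.
- I took no separate check of the bystanders. The moves kept away from them and I felt no unexpected contact.

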